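Sort the struck mould-frame blocks into their sample trays

TASK

The wooden blocks from a struck casting mould lie scattered on the bench: put each one into the tray whose ledge carries a thin screwed-down sample of its shape, the two straight bars in one, the two round plugs in another, the L-shaped corner block in the third. Set every piece down, without dropping it, the same way up as it lies now and flat on the tray floor, none on another piece or on a rim. Leave the wax tin and the amber jar that stand among the blocks where they are.

Things in the scene. Friction and masses are not known exactly. Their poses are not given: they have to be found in the camera images.
- bar_a: One of two identical bars: straight wooden bar, a plain block 90 x 26 x 40 mm high, about 60 g, loose. Origin: centre of its underside; x along its 90 mm length, z up.
- bar_b: The other of the two bars: straight wooden bar, a plain block 90 x 26 x 40 mm high, about 60 g, loose. Origin: centre of its underside; x along its 90 mm length, z up.
- plug_a: One of two identical plugs: round wooden plug, a disc-like cylinder 46 mm in diameter and 40 mm high, about 45 g, loose, standing on its flat end. Origin: centre of its underside; z up along its axis.
- plug_b: The other of the two plugs: round wooden plug, a disc-like cylinder 46 mm in diameter and 40 mm high, about 45 g, loose, standing on its flat end. Origin: centre of its underside; z up along its axis.
- corner: The L-shaped wooden corner block, 40 mm high, about 75 g, loose. Its long leg is 80 mm along x (-40 to +40 mm) and 24 mm thick in y (-12 to +12 mm); at its +x end the short leg, 24 mm thick in x (+16 to +40 mm), runs out to y = +52 mm. Origin: centre of the long leg, at its underside; z up. Grip the long leg across y near x = -10 mm.
- tray_bars: The tray for bars: fixed open plywood tray, 140 mm square, walls 6 mm thick, rim 15 mm high; floor 128 mm square, 5 mm above the bench. Origin: middle of the square, on the bench; z up, +x towards its dark ledge (72 mm deep, 140 wide, 12 high) beyond the +x wall, which bears, screwed on, a 6 mm thin slice of a bar (sample). Both bars fit lying along x, centres at y = -33 and +33 mm.
- tray_plugs: The tray for round plugs: fixed open plywood tray, 140 mm square, walls 6 mm thick, rim 15 mm high; floor 128 mm square, 5 mm above the bench. Origin: middle of the square, on the bench; z up, +x towards its dark ledge (72 mm deep, 140 wide, 12 high) beyond the +x wall, which bears, screwed on, a 6 mm thin round slice of a plug (sample). Both plugs fit, centres at y = -33 and +33 mm.
- tray_corner: The tray for the corner block: fixed open plywood tray, 140 mm square, walls 6 mm thick, rim 15 mm high; floor 128 mm square, 5 mm above the bench. Origin: middle of the square, on the bench; z up, +x towards its dark ledge (72 mm deep, 140 wide, 12 high) beyond the +x wall, which bears, screwed on, a 6 mm thin L-shaped slice of the block (sample).
- wax_pot: Bystander: small closed steel tin of wax, 40 mm in diameter, 45 mm high, standing loose among the pieces. Origin: centre of its underside. Not to be moved.
- shellac_jar: Bystander: small amber glass jar with a black cap, 40 mm in diameter, 50 mm high, standing loose among the pieces. Origin: centre of its underside. Not to be moved.

How it is judged:
By the outcome, as a careful person would: the job done as asked, in the order asked, and still so for the second after the job is handed in, with the robot touching nothing.
It also fails if it takes over 120 s, if anything falls off the work surface, if the arm or the gripper's body presses on something with over 40 N, if the wrist force passes 120 N, or if a joint passes its speed limit or range.

ROBOT

A 6-joint arm with a two-finger parallel gripper is mounted at the origin on the work surface. World frame = base frame: x ahead of the robot, y to its left, z up, the work surface at z = 0. Lengths are in m, angles in rad, forces in N, time in s.
With the tool pointing down it reaches from about 0.275 to 0.825 m from the base axis. Payload 5.2 kg.
Tool frame: the origin (TCP) lies at the very end of the fingers, on their centre line; the grasp point (between the pads) lies 19 mm behind it (robot.tcp_to_grasp is the distance from the TCP to the grasp point, in m); z points along the fingers, y is the line along which they close (so a half turn about z gives the same grasp; the last joint's range is limited). The gripper opens to 93 mm and grips with 3 to 60 N. Pads are 15 mm wide; open, the fingers measure 128 mm over their backs; the gripper's body (75 mm by 188 mm) begins 65 mm behind the grasp point.
Start: joints at [0.918, 0.259, 1.535, -0, 1.348, -0.203], TCP at [0.239, 0.495, 0.219] pointing down, gripper open.
Joint ranges: [-3.14, 3.14], [-0.91, 2.08], [0.19, 2.58], [-1.22, 4.36], [0.22, 2.71], [-3.12, 3.12]. Speed limits (rad/s): [2.57, 2.57, 3.14, 3.14, 3.14, 3.14].

INTERFACE

Orientations are given as a 3x3 rotation matrix whose columns are the frame's x, y, z axes.
In Python, from station import robot gives the robot as it stands. The module is installed in compiled form; this text tells all that it offers.
- The arm moves only by the shell command python3 -m pendant 'ROWS' [FORCE]. ROWS is text: rows parted by semicolons, each of 5 numbers parted by spaces: the shift along the tool's x, y, z in mm, then the turn about the tool's z in degrees, then the finger opening in mm, from 0 to 93. A call has 1 to 12 rows; each row is the pose to reach, as a shift and turn from the pose commanded when the call began, along the tool's axes at that moment; what a row does not reach only later rows make up. A row lasts 1/10 s, in which the tool goes at most 50 mm and 8.59 degrees, less where a joint would pass 70% of its speed; a pose out of reach is approached as far as the arm can. A call with a gripper value outside its range is refused whole. The fingers move at their own pace and stop on an object; FORCE is the grip in N (left out, the last holds). Time passes only in rows, so rows that repeat a pose let the fingers close. It gives the time, the measured TCP pose, the force and the opening at its end, in the units of the state.
- robot.get_state(): the state, without advancing time (a new reading comes with each control period).
- robot.grab_frame(name): name is "side" or "top" or "wrist"; returns a dict with "pixels" (384x512x3 uint8, blue, green, red), "z_map" (384x512 float32, m along the optical axis (not along the pixel's ray), 0 where there is no reading), "K" (3x3 intrinsics, pixels), "pose" (4x4, takes a point from camera to world coordinates). Camera axes: x right, y down, z forward; pixel columns grow to the right and rows downward; lengths in m; the calibration is good to about 2 mm. A picture is of the moment at which its call begins.
- robot.sign_off(): hands the job in, once; it reports no verdict.
The state is a dict: "time_s": time; "joints": joint angles; "qvel": joint speeds; "joint_torque": joint torques, N m; "eef_pos": TCP position; "tcp_rot": TCP orientation; "contact_force": force on the tool from outside, world axes, zero at the start; "torque": the same for the moment, N m; "finger_gap": opening from 0.0 (shut) to 1.0 (fully open).
Only numpy, scipy, OpenCV 4.12 (cv2) and the standard library are available. Lean on these libraries where they do the work, as an engineer would, in place of code of your own. Each camera call takes 0.05 s, during which the arm holds its last target. There are 200 camera calls.

## Working session

There is one attempt and no reset: what is moved stays moved. The work goes in short steps, Python scripts to look and compute and a shell command to move; the robot and the scene stay as the last step left them, time stands still between calls to the robot, and variables do not carry over. Pictures are saved under pics/ and viewed, on a budget of 14 in all, crops included, one or two more only if the job needs it, and the job is handed in when it is done.

```bash
mkdir -p pics; cat > h.py <<'E'
import numpy as np, cv2
from station import robot
def snap(n):
    f=robot.grab_frame(n); np.savez('%s.npz'%n,**f); return f
def load(n): return dict(np.load('%s.npz'%n))
def world(f):
    z=f['z_map']; v,u=np.mgrid[:z.shape[0],:z.shape[1]]; K=f['K']
    P=np.stack([(u-K[0,2])/K[0,0]*z,(v-K[1,2])/K[1,1]*z,z],-1)
    return P@f['pose'][:3,:3].T+f['pose'][:3,3]
E
python3 - <<'E'
from h import *
s=robot.get_state(); print(s)
f=snap('top'); cv2.imwrite('pics/top1.png',cv2.resize(f['pixels'],(800,600),interpolation=cv2.INTER_CUBIC))
print(f['pose'].round(3),f['K'])
E
```

```text
{'time_s': 0.0, 'joints': array([ 9.18243282e-01,  2.59340711e-01,  1.53606329e+00, -1.46952971e-06,
        1.34797568e+00, -2.02832083e-01]), 'qvel': array([-7.55375187e-04, -1.23899793e-04, -7.78424449e-05, -2.31257949e-05,
       -8.66514932e-04, -9.28689895e-04]), 'joint_torque': array([-1.39741551e-04, -4.37308216e+01, -2.83995795e+01,  7.20433518e-02,
        4.10274288e-02, -1.48256509e-04]), 'eef_pos': array([0.2387589 , 0.49488422, 0.21782687]), 'tcp_rot': array([[-9.00568387e-01,  4.34713015e-01, -1.08397552e-03],
       [ 4.34714219e-01,  9.00567338e-01, -1.42072951e-03],
       [ 3.58583341e-04, -1.75068366e-03, -9.99998403e-01]]), 'contact_force': array([ 0.73433784, -0.28674244,  0.14335658]), 'torque': array([ 0.01529009, -0.02888412, -0.02994848]), 'finger_gap': 1.0018821280481838}
[[-0.013 -0.998  0.061  0.441]
 [-0.999  0.011 -0.032  0.023]
 [ 0.031 -0.061 -0.998  1.117]
 [ 0.     0.     0.     1.   ]] [[366.41117673   0.         258.42787531]
 [  0.         366.41117673 192.56816171]
 [  0.           0.           1.        ]]
```

View pics/top1.png

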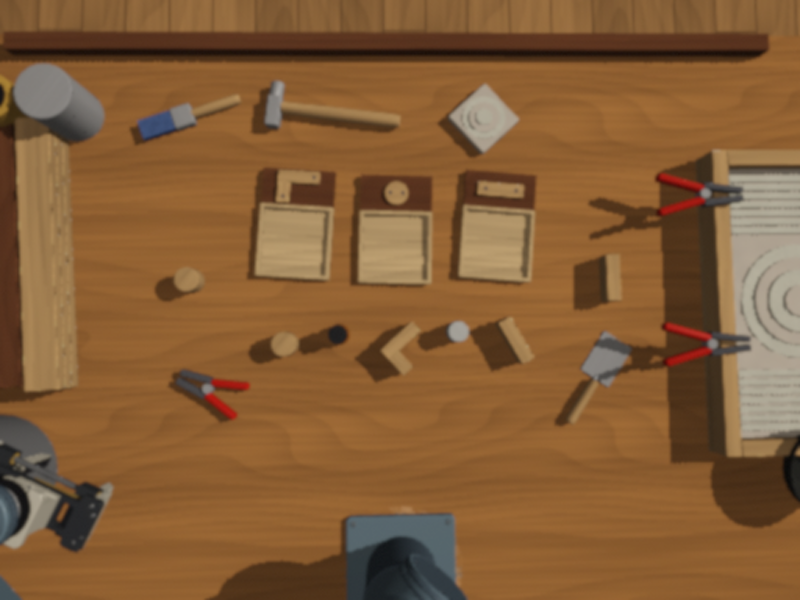

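The top view (scaled 800x600) shows the corner tray at (295,240), the plug tray at (395,245) and the bar tray at (497,243). The plugs are at (188,280) and (285,345), with the jar at (338,335). The corner block is at (402,348), the tin at (458,331), and the bars at (516,340) and (612,278).

```bash
python3 - <<'E'
from h import *
f=load('top'); W=world(f); X,Y,Z=W[...,0],W[...,1],W[...,2]
ok=(f['z_map']>0)&(X>.28)&(X<.85)&(Y>-.45)&(Y<.45)
def comps(lo,hi,amin):
    m=(ok&(Z>lo)&(Z<hi)).astype(np.uint8)
    n,l,st,c=cv2.connectedComponentsWithStats(m)
    for i in range(1,n):
        if st[i,4]<amin: continue
        p=W[l==i]; r=cv2.minAreaRect((p[:,:2]*1000).astype(np.float32))
        print(st[i,4],'px',(c[i]*800/512).round(),'mean',(p.mean(0)*1000).round(1),'rect c',np.round(r[0],1),np.round(r[1],1),round(r[2],1))
print('bench',np.median(Z[ok&(abs(Z)<.02)]))
comps(.033,.06,40); print('trays'); comps(.0035,.03,600)
E
```

```text
bench 0.00027784603000280406
275 px [612. 277.] mean [ 548.7 -411.9   39. ] rect c [ 549.2 -412. ] [90.2 28.2] 0.3
201 px [186. 279.] mean [553.1 394.7  39.4] rect c [553.8 395.4] [44.9 43.7] 12.5
274 px [516. 340.] mean [ 430.9 -222.2   39.4] rect c [ 431.2 -222.6] [90.  26.6] 29.2
329 px [400. 347.] mean [419.3  -3.3  39.2] rect c [418.6 -16.4] [63.9 78.8] 42.0
136 px [458. 331.] mean [ 449.2 -112.    44.1] rect c [ 448.3 -112.1] [36.2 35.4] 88.8
130 px [337. 334.] mean [446.8 112.8  49.2] rect c [446.7 112.6] [34.8 32.2] 89.8
194 px [283. 343.] mean [430.2 214.7  39.6] rect c [430.9 215.3] [43.8 42.7] 47.7
trays
2978 px [296. 221.] mean [666.1 195.7   9.9] rect c [664.5 199.1] [150.3 215.2] 85.1
2871 px [497. 223.] mean [ 659.2 -198.8    9.6] rect c [ 657.9 -199.3] [145.5 216.3] 84.5
2893 px [395. 227.] mean [653.6   2.1   9.6] rect c [650.7   2.7] [140.1 217.4] 87.7
```

```bash
cat >> h.py <<'E'
def go(x,y,z,yaw,pos=None,yaw0=None):
    """print tool-axis shift to TCP (x,y,z mm), tool-y axis at yaw deg (mod 180)"""
    s=robot.get_state(); R=s['tcp_rot']; p=s['eef_pos']*1000
    d=R.T@(np.array([x,y,z])-p); y0=np.degrees(np.arctan2(R[1,1],R[0,1]))
    t=(y0-yaw+90)%180-90
    print('shift',d.round(1),'turn',round(t,1),'| at',p.round(1),'yaw',round(y0,1),'j6',round(float(np.degrees(s['joints'][5])),0),'t',round(s['time_s'],2))
E
python3 - <<'E'
from h import *
from scipy.optimize import minimize
f=load('top'); W=world(f); X,Y,Z=W[...,0],W[...,1],W[...,2]
# trays: 140 x 212 footprint fit via soft trimmed rect on points above 3.5mm
def fit(P,poly,x0):
    poly=np.float32(poly)
    def cost(q):
        c,s=np.cos(q[2]),np.sin(q[2]); L=(P-q[:2])@np.array([[c,-s],[s,c]])
        d=np.array([cv2.pointPolygonTest(poly,(float(a),float(b)),True) for a,b in L])
        return np.minimum(np.maximum(-d,0),6).sum()+ .0
    b=min((minimize(cost,[x0[0],x0[1],np.radians(a)],method='Nelder-Mead',options=dict(initial_simplex=np.array([x0[0],x0[1],np.radians(a)])+np.array([[0,0,0],[5,0,0],[0,5,0],[0,0,.05]]))) for a in x0[2]),key=lambda r:r.fun)
    return b.x[:2].round(1),np.degrees(b.x[2]).round(1),round(b.fun/len(P),2)
k=(f['z_map']>0)
for n,c in dict(corner=(666,196),plugs=(653,2),bars=(659,-199)).items():
    m=k&(Z>.0035)&(Z<.03)&(abs(X*1000-c[0])<125)&(abs(Y*1000-c[1])<90)
    l=cv2.connectedComponentsWithStats(m.astype(np.uint8)); i=1+np.argmax(l[2][1:,4]); P=W[l[1]==i][:,:2]*1000
    print(n,fit(P,[(-70,-70),(142,-70),(142,70),(-70,70)],(c[0]-34,c[1],[-4,0,4])))
m=k&(Z>.033)&(Z<.06)&(np.hypot(X-.419,Y+.003)<.07); P=W[m][:,:2]*1000
L=[(-40,-12),(40,-12),(40,52),(16,52),(16,12),(-40,12)]
print('corner block',fit(P,L,(425,5,[120,130,140])))
go(425,5,120,40)
E
```

```text
corner (array([627.6, 198.4]), np.float64(-4.0), np.float64(0.01))
plugs (array([615.,   4.]), np.float64(-2.2), np.float64(0.0))
bars (array([ 620.5, -194.9]), np.float64(-5.1), np.float64(0.01))
corner block (array([433.8,  -3.4]), np.float64(132.0), np.float64(0.0))
shift [-380.7 -360.    98.3] turn 24.2 | at [238.8 494.9 217.9] yaw 64.2 j6 -12.0 t 0.05
```

```bash
python3 -c "
from h import *
go(553.5,395,90,-2)"
```

```text
shift [-326.9   47.1  127.7] turn 66.2 | at [238.8 494.9 217.9] yaw 64.2 j6 -12.0 t 0.05
```

```bash
python3 -m pendant '-327 47 0 66 70;-327 47 0 66 70;-327 47 0 66 70;-327 47 0 66 70;-327 47 0 66 70;-327 47 0 66 70;-327 47 0 66 70;-327 47 128 66 70;-327 47 128 66 70;-327 47 128 66 70;-327 47 128 66 70;-327 47 128 66 70' 20; python3 - <<'E'
from h import *
go(553.5,395,13,-2)
f=snap('wrist'); W=world(f); Z=W[...,2]; m=(f['z_map']>0)&(Z>.033)&(Z<.06)&(np.hypot(W[...,0]-.553,W[...,1]-.395)<.035)
P=(W[m]*1000); print(len(P),P.mean(0),cv2.minAreaRect(P[:,:2].astype(np.float32)) if len(P) else 0)
cv2.imwrite('pics/w1.png',f['pixels'])
E
```

```text
time_s: 1.25
eef_pos: [0.554, 0.3955, 0.0906]
tcp_rot: [[0.031, 1.0, -0.001], [1.0, -0.031, -0.0], [-0.001, -0.001, -1.0]]
contact_force: [1.3, 0.2, -0.2]
finger_gap: 0.752
shift [-0.4 -0.4 77.6] turn 0.2 | at [554.  395.5  90.6] yaw -1.8 j6 28.0 t 1.25
3253 [554.60252722 398.01015391  39.09599826] ((554.7800903320312, 397.1124267578125), (45.14138412475586, 44.589683532714844), 87.56673431396484)
```

View pics/w1.png

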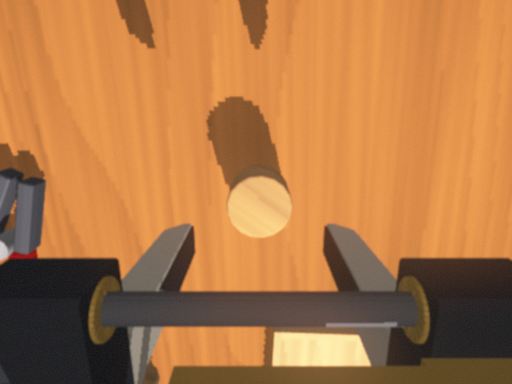

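The wrist view shows the plug at (260,207), centred between the fingertips (about 190 and 325). I'm going down to grip it.

```bash
python3 -m pendant '0.5 0 30 0 70;0.5 0 60 0 70;0.5 0 77 0 70;0.5 0 77 0 70;0.5 0 77 0 35;0.5 0 77 0 35;0.5 0 77 0 35;0.5 0 77 0 35;0.5 0 77 0 35;0.5 0 60 0 35;0.5 0 25 0 35;0.5 0 -5 0 35' 20; python3 -c "
from h import *
go(616.3,37,93,-2.2)"
```

```text
time_s: 2.5
eef_pos: [0.5538, 0.3958, 0.0965]
tcp_rot: [[0.031, 1.0, -0.001], [1.0, -0.031, -0.0], [-0.0, -0.001, -1.0]]
contact_force: [0.8, 0.3, -0.3]
finger_gap: 0.485
shift [-356.7   73.6    3.6] turn 0.4 | at [553.8 395.8  96.5] yaw -1.8 j6 28.0 t 2.5
```

```bash
python3 -m pendant '-357 73.5 0 0 35;-357 73.5 0 0 35;-357 73.5 0 0 35;-357 73.5 0 0 35;-357 73.5 0 0 35;-357 73.5 0 0 35;-357 73.5 0 0 35;-357 73.5 0 0 35;-357 73.5 0 0 35;-357 73.5 30 0 35;-357 73.5 60 0 35;-357 73.5 60 0 35'; python3 - <<'E'
from h import *
go(616.3,37,18.5,-2.2)
f=snap('wrist'); cv2.imwrite('pics/w2.png',f['pixels'])
f=snap('side'); cv2.imwrite('pics/s2.png',f['pixels'])
E
```

```text
time_s: 3.7
eef_pos: [0.6126, 0.0394, 0.0317]
tcp_rot: [[0.029, 1.0, -0.009], [1.0, -0.029, 0.002], [0.001, -0.009, -1.0]]
contact_force: [-1.3, -0.2, -0.5]
finger_gap: 0.492
shift [-2.3  3.9 13.2] turn 0.5 | at [612.6  39.4  31.7] yaw -1.7 j6 -5.0 t 3.7
```

View pics/w2.png

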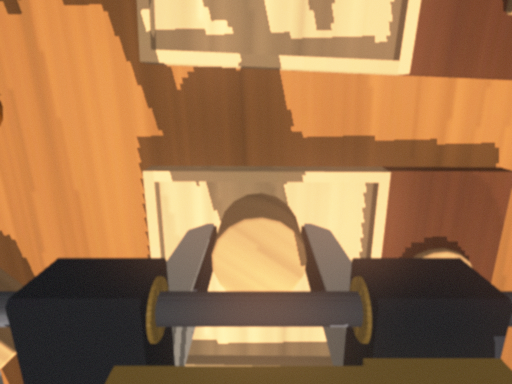

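View pics/s2.png

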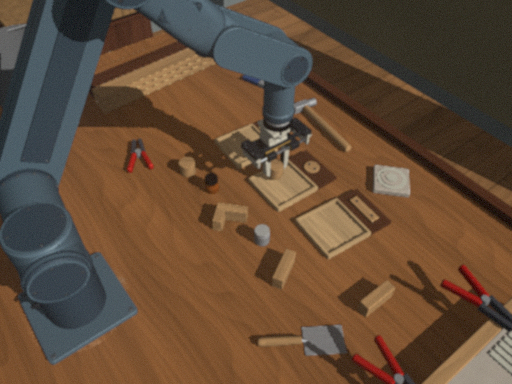

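The wrist view shows the plug held at (258,258), inside the tray walls (columns 160–375, far wall at row 180). The side view agrees. The arm hadn't quite settled, so I'll let it settle and then lower.

```bash
python3 -m pendant '0 0 0 0 35;0 0 0 0 35'; python3 -c "
from h import *
go(616.3,37,18.5,-2.2)"
```

```text
time_s: 4.0
eef_pos: [0.6177, 0.0374, 0.0375]
tcp_rot: [[0.03, 1.0, 0.003], [1.0, -0.03, -0.0], [-0.0, 0.003, -1.0]]
contact_force: [-0.3, 0.3, -0.5]
finger_gap: 0.487
shift [-0.4 -1.4 19. ] turn 0.5 | at [617.7  37.4  37.5] yaw -1.7 j6 -5.0 t 4.0
```

```bash
python3 -m pendant '0 0 8 0 35;0 0 13 0 35;0 0 16 0 35;0 0 17 0 35;0 0 18 0 35;0 0 18 0 35'; python3 -c "
from h import *
go(616.3,37,18.5,-2.2)"
```

```text
time_s: 4.6
eef_pos: [0.6163, 0.0369, 0.0211]
tcp_rot: [[0.031, 1.0, 0.001], [1.0, -0.031, -0.0], [-0.0, 0.001, -1.0]]
contact_force: [-9.5, 0.6, 25.9]
finger_gap: 0.487
shift [ 0.1 -0.   2.6] turn 0.4 | at [616.3  36.9  21.1] yaw -1.8 j6 -5.0 t 4.6
```

Contact came at 26 N with the plug inside the tray. I'll release and retreat upward.

```bash
python3 -m pendant '0 0 -1 0 35;0 0 -1 0 35;0 0 -1 0 66;0 0 -1 0 66;0 0 -1 0 66;0 0 -1 0 66;0 0 -40 0 66;0 0 -80 0 66;0 0 -80 0 66;0 0 -80 0 66'; python3 -c "
from h import *
go(430.5,215,100,-2)
f=snap('wrist');W=world(f);Z=W[...,2];m=(f['z_map']>0)&(Z>.03)&(Z<.06)&(np.hypot(W[...,0]-.616,W[...,1]-.037)<.035)
print((W[m]*1000).mean(0),np.percentile(Z[m],[5,50,95]))"
```

```text
time_s: 5.6
eef_pos: [0.6171, 0.0368, 0.0984]
tcp_rot: [[0.031, 1.0, 0.002], [1.0, -0.031, -0.0], [-0.0, 0.002, -1.0]]
contact_force: [-0.7, -0.6, -0.3]
finger_gap: 0.709
shift [ 172.4 -192.    -2. ] turn 0.2 | at [617.1  36.8  98.4] yaw -1.8 j6 -5.0 t 5.6
[616.83369132  39.21190313  44.58907219] [0.04001798 0.04511173 0.04626867]
```

```bash
python3 -m pendant '172.5 -192 0 0 70;172.5 -192 0 0 70;172.5 -192 0 0 70;172.5 -192 0 0 70;172.5 -192 0 0 70;172.5 -192 0 0 70;172.5 -192 0 0 70;172.5 -192 0 0 70;172.5 -192 0 0 70'; python3 - <<'E'
from h import *
go(430.5,215,13,-2)
f=snap('wrist'); W=world(f); Z=W[...,2]; m=(f['z_map']>0)&(Z>.033)&(Z<.06)&(np.hypot(W[...,0]-.4305,W[...,1]-.215)<.035)
P=(W[m]*1000); print(len(P),P.mean(0),cv2.minAreaRect(P[:,:2].astype(np.float32)) if len(P) else 0)
E
```

```text
time_s: 6.55
eef_pos: [0.4312, 0.2143, 0.0973]
tcp_rot: [[0.032, 0.999, 0.0], [0.999, -0.032, -0.0], [-0.0, 0.0, -1.0]]
contact_force: [0.8, -0.1, 0.2]
finger_gap: 0.755
shift [ 0.7 -0.7 84.3] turn 0.1 | at [431.2 214.3  97.3] yaw -1.9 j6 15.0 t 6.55
3089 [431.00671684 217.19400911  39.07824239] ((431.0476379394531, 216.1380157470703), (45.21779251098633, 45.119258880615234), 66.5691909790039)
```

```bash
python3 -m pendant '1.5 0 40 0 70;1.5 0 70 0 70;1.5 0 83 0 70;1.5 0 83 0 70;1.5 0 83 0 35;1.5 0 83 0 35;1.5 0 83 0 35;1.5 0 83 0 35;1.5 0 83 0 35;1.5 0 60 0 35;1.5 0 25 0 35;1.5 0 0 0 35' 20; python3 -c "
from h import *
go(613.7,-30,98,-2.2)"
```

```text
time_s: 7.8
eef_pos: [0.43, 0.2169, 0.0993]
tcp_rot: [[0.031, 1.0, 0.001], [1.0, -0.031, 0.0], [0.0, 0.001, -1.0]]
contact_force: [0.6, 0.3, 0.2]
finger_gap: 0.487
shift [-241.1  191.1    1.3] turn 0.4 | at [430.  216.9  99.3] yaw -1.8 j6 15.0 t 7.8
```

```bash
python3 -m pendant '-241 191 0 0 35;-241 191 0 0 35;-241 191 0 0 35;-241 191 0 0 35;-241 191 0 0 35;-241 191 0 0 35;-241 191 0 0 35;-241 191 0 0 35;-241 191 0 0 35;-241 191 35 0 35;-241 191 62 0 35;-241 191 62 0 35'; python3 -m pendant '0 0 0 0 35;0 0 0 0 35'; python3 -c "
from h import *
go(613.7,-30,20,-2.2)"
```

```text
time_s: 9.0
eef_pos: [0.6091, -0.0273, 0.0322]
tcp_rot: [[0.029, 1.0, -0.008], [1.0, -0.029, 0.002], [0.002, -0.008, -1.0]]
contact_force: [-0.5, 0.3, -0.5]
finger_gap: 0.488
time_s: 9.2
eef_pos: [0.6143, -0.0294, 0.0375]
tcp_rot: [[0.03, 1.0, 0.003], [1.0, -0.03, -0.0], [-0.0, 0.003, -1.0]]
contact_force: [-0.5, -1.1, -0.1]
finger_gap: 0.488
shift [-0.6 -0.6 17.5] turn 0.5 | at [614.3 -29.4  37.5] yaw -1.7 j6 -11.0 t 9.2
```

```bash
python3 -m pendant '0 0 7 0 35;0 0 12 0 35;0 0 14 0 35;0 0 15 0 35;0 0 16 0 35;0 0 16 0 35'; python3 -c "
from h import *
go(613.7,-30,20,-2.2)"
```

```text
time_s: 9.8
eef_pos: [0.6132, -0.0301, 0.0215]
tcp_rot: [[0.031, 1.0, 0.0], [1.0, -0.031, -0.0], [-0.0, 0.0, -1.0]]
contact_force: [-5.2, 1.0, 13.3]
finger_gap: 0.49
shift [0.1 0.5 1.5] turn 0.4 | at [613.2 -30.1  21.5] yaw -1.8 j6 -11.0 t 9.8
```

```bash
python3 -m pendant '0 0 0 0 66;0 0 0 0 66;0 0 0 0 66;0 0 0 0 66;0 0 -40 0 66;0 0 -80 0 66;0 0 -80 0 66;0 0 -80 0 66'; python3 -c "
from h import *
go(440.5,-10.8,100,42)
f=snap('wrist');W=world(f);Z=W[...,2];m=(f['z_map']>0)&(Z>.03)&(Z<.06)&(np.hypot(W[...,0]-.614,W[...,1]+.03)<.033)
print((W[m]*1000).mean(0),np.percentile(Z[m],[5,50,95]))"
```

```text
time_s: 10.6
eef_pos: [0.6141, -0.0302, 0.1005]
tcp_rot: [[0.031, 1.0, 0.002], [1.0, -0.031, -0.001], [-0.0, 0.002, -1.0]]
contact_force: [-0.4, -0.1, -0.6]
finger_gap: 0.709
shift [ 1.400e+01 -1.741e+02  1.000e-01] turn -43.8 | at [614.1 -30.2 100.5] yaw -1.8 j6 -11.0 t 10.6
[613.62741045 -28.78371889  44.59835028] [0.03995085 0.04511287 0.04622364]
```

```bash
python3 -m pendant '14 -174 0 -44 55;14 -174 0 -44 55;14 -174 0 -44 55;14 -174 0 -44 55;14 -174 0 -44 55;14 -174 0 -44 55;14 -174 0 -44 55;14 -174 0 -44 55'; python3 - <<'E'
from h import *
go(440.5,-10.8,13,42)
f=snap('wrist'); cv2.imwrite('pics/w3.png',f['pixels']); W=world(f); Z=W[...,2]
m=(f['z_map']>0)&(Z>.033)&(Z<.06)&(np.hypot(W[...,0]-.419,W[...,1]+.003)<.075)
P=W[m][:,:2]*1000; print(len(P),P.mean(0),cv2.minAreaRect(P.astype(np.float32)))
E
```

```text
time_s: 11.45
eef_pos: [0.4401, -0.0108, 0.0991]
tcp_rot: [[-0.67, 0.742, -0.001], [0.742, 0.67, 0.0], [0.001, -0.0, -1.0]]
contact_force: [0.2, -0.7, -0.2]
finger_gap: 0.594
shift [-0.3  0.3 86.1] turn 0.1 | at [440.1 -10.8  99.1] yaw 42.1 j6 -58.0 t 11.45
5716 [417.96377467  -1.9593684 ] ((419.3448791503906, -16.355472564697266), (63.98438262939453, 80.11209106445312), 41.89725112915039)
```

View pics/w3.png

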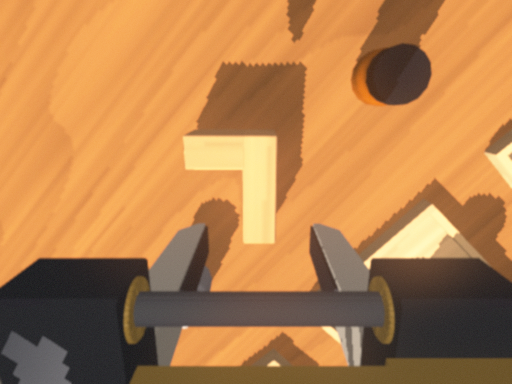

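The L's long leg is at column 259, midway between the fingertips (207 and 315). The grasp row sits near x = -12 mm on the leg, and the jar at (400,75) is well clear. I'll grip it.

```bash
python3 -m pendant '0 0 40 0 55;0 0 70 0 55;0 0 85 0 55;0 0 85 0 55;0 0 85 0 14;0 0 85 0 14;0 0 85 0 14;0 0 85 0 14;0 0 85 0 14;0 0 60 0 14;0 0 25 0 14;0 0 0 0 14' 25; python3 -c "
from h import *
go(639,217.7,98,86)"
```

```text
time_s: 12.7
eef_pos: [0.4401, -0.0107, 0.1014]
tcp_rot: [[-0.672, 0.74, 0.001], [0.74, 0.672, -0.0], [-0.001, 0.0, -1.0]]
contact_force: [-0.2, -1.0, -1.1]
finger_gap: 0.255
shift [ 35.5 300.8   3.5] turn -43.8 | at [440.1 -10.7 101.4] yaw 42.2 j6 -58.0 t 12.7
```

```bash
python3 -m pendant '35.5 301 0 -44 14;35.5 301 0 -44 14;35.5 301 0 -44 14;35.5 301 0 -44 14;35.5 301 0 -44 14;35.5 301 0 -44 14;35.5 301 0 -44 14;35.5 301 0 -44 14;35.5 301 0 -44 14;35.5 301 0 -44 14;35.5 301 35 -44 14;35.5 301 62 -44 14'; python3 -m pendant '0 0 0 0 14;0 0 0 0 14;0 0 0 0 14'; python3 -c "
from h import *
go(639,217.7,20,86)
f=snap('wrist'); cv2.imwrite('pics/w4.png',f['pixels'])"
```

```text
time_s: 13.9
eef_pos: [0.6389, 0.2166, 0.0381]
tcp_rot: [[-0.998, 0.068, 0.002], [0.068, 0.998, 0.0], [-0.002, 0.0, -1.0]]
contact_force: [-0.8, 0.3, -1.2]
finger_gap: 0.256
time_s: 14.2
eef_pos: [0.6401, 0.2176, 0.0398]
tcp_rot: [[-0.998, 0.066, 0.003], [0.067, 0.998, 0.0], [-0.003, 0.001, -1.0]]
contact_force: [-0.2, -0.1, -0.2]
finger_gap: 0.256
shift [ 1.2  0.  19.8] turn 0.2 | at [640.1 217.6  39.8] yaw 86.2 j6 -77.0 t 14.2
```

View pics/w4.png

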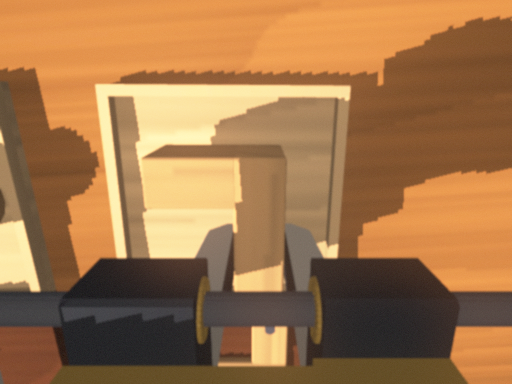

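The L block is held parallel to the walls and well inside the tray (block columns 145–287, walls 110–335). I'll lower it.

```bash
python3 -m pendant '0 0 8 0 14;0 0 13 0 14;0 0 16 0 14;0 0 17 0 14;0 0 18 0 14;0 0 18 0 14'; python3 -c "
from h import *
go(639,217.7,20,86)"
```

```text
time_s: 14.85
eef_pos: [0.6386, 0.2178, 0.0213]
tcp_rot: [[-0.998, 0.066, -0.0], [0.066, 0.998, -0.0], [0.0, -0.0, -1.0]]
contact_force: [-5.5, -2.0, 10.2]
finger_gap: 0.258
shift [-0.4 -0.1  1.3] turn 0.2 | at [638.6 217.8  21.3] yaw 86.2 j6 -77.0 t 14.85
```

```bash
python3 -m pendant '0 0 0 0 40;0 0 0 0 40;0 0 0 0 40;0 0 0 0 40;0 0 -40 0 40;0 0 -80 0 40;0 0 -80 0 40;0 0 -80 0 40'; python3 -c "
from h import *
go(431,-222.4,100,119.2)
f=snap('wrist');W=world(f);Z=W[...,2];m=(f['z_map']>0)&(Z>.025)&(Z<.06)&(np.hypot(W[...,0]-.629,W[...,1]-.2)<.06)
P=W[m]*1000;print(P.mean(0),np.percentile(Z[m],[5,50,95]),cv2.minAreaRect(P[:,:2].astype(np.float32)))"
```

```text
time_s: 15.65
eef_pos: [0.6397, 0.218, 0.1009]
tcp_rot: [[-0.998, 0.066, 0.003], [0.066, 0.998, 0.0], [-0.003, 0.001, -1.0]]
contact_force: [-0.3, 0.0, -0.9]
finger_gap: 0.434
shift [ 1.793e+02 -4.532e+02  1.000e-01] turn -33.0 | at [639.7 218.  100.9] yaw 86.2 j6 -77.0 t 15.65
[615.56715907 208.13588556  44.82586402] [0.04345228 0.04518346 0.04631496] ((627.3719482421875, 198.8061065673828), (64.3446044921875, 79.77178955078125), 86.12130737304688)
```

```bash
python3 -m pendant '179.5 -453 0 -33 55;179.5 -453 0 -33 55;179.5 -453 0 -33 55;179.5 -453 0 -33 55;179.5 -453 0 -33 55;179.5 -453 0 -33 55;179.5 -453 0 -33 55;179.5 -453 0 -33 55;179.5 -453 0 -33 55;179.5 -453 0 -33 55;179.5 -453 0 -33 55;179.5 -453 0 -33 55'; python3 - <<'E'
from h import *
go(431,-222.4,14,119.2)
f=snap('wrist'); cv2.imwrite('pics/w5.png',f['pixels']); W=world(f); Z=W[...,2]
m=(f['z_map']>0)&(Z>.033)&(Z<.06)&(np.hypot(W[...,0]-.431,W[...,1]+.222)<.06)
P=W[m][:,:2]*1000; print(len(P),P.mean(0),cv2.minAreaRect(P.astype(np.float32)))
E
```

```text
time_s: 16.9
eef_pos: [0.4288, -0.2222, 0.0983]
tcp_rot: [[-0.874, -0.486, -0.002], [-0.486, 0.874, 0.002], [0.001, 0.003, -1.0]]
contact_force: [0.3, 0.1, -0.5]
finger_gap: 0.59
shift [-1.9 -1.5 84.3] turn -0.1 | at [ 428.8 -222.2   98.3] yaw 119.1 j6 -160.0 t 16.9
4327 [ 429.10554895 -224.2434644 ] ((431.4942626953125, -222.9353790283203), (90.22541046142578, 26.008647918701172), 29.26264762878418)
```

View pics/w5.png

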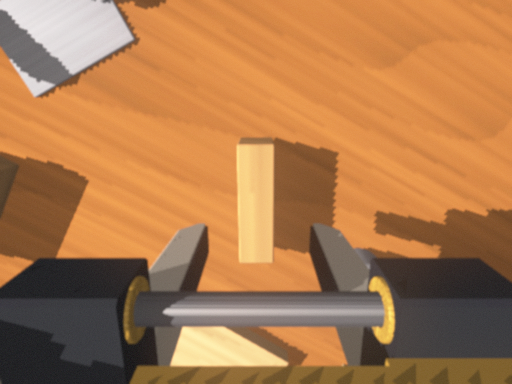

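The wrist view shows the bar upright at column 255, between the fingertips (207 and 312). It's aligned, so I'll grip.

```bash
python3 -m pendant '-1 -1 40 0 55;-1 -1 70 0 55;-1 -1 84 0 55;-1 -1 84 0 55;-1 -1 84 0 16;-1 -1 84 0 16;-1 -1 84 0 16;-1 -1 84 0 16;-1 -1 84 0 16;-1 -1 60 0 16;-1 -1 25 0 16;-1 -1 0 0 16' 25; python3 -c "
from h import *
go(623.4,-162,98,85)"
```

```text
time_s: 18.15
eef_pos: [0.4315, -0.223, 0.1013]
tcp_rot: [[-0.873, -0.488, 0.001], [-0.488, 0.873, -0.001], [-0.0, -0.001, -1.0]]
contact_force: [0.7, -1.0, -0.6]
finger_gap: 0.279
shift [-197.2  -40.4    3.4] turn 34.2 | at [ 431.5 -223.   101.3] yaw 119.2 j6 -160.0 t 18.15
```

```bash
python3 -m pendant '-197 -40.5 0 34 16;-197 -40.5 0 34 16;-197 -40.5 0 34 16;-197 -40.5 0 34 16;-197 -40.5 0 34 16;-197 -40.5 0 34 16;-197 -40.5 0 34 16;-197 -40.5 0 34 16;-197 -40.5 35 34 16;-197 -40.5 62 34 16;-197 -40.5 62 34 16;-197 -40.5 62 34 16'; python3 -m pendant '0 0 0 0 16;0 0 0 0 16'; python3 -c "
from h import *
go(623.4,-162,20,85)
f=snap('wrist'); cv2.imwrite('pics/w6.png',f['pixels'])"
```

```text
time_s: 19.35
eef_pos: [0.6222, -0.1625, 0.0381]
tcp_rot: [[-0.996, 0.084, -0.001], [0.084, 0.996, 0.0], [0.001, 0.0, -1.0]]
contact_force: [0.8, -0.6, 0.4]
finger_gap: 0.285
time_s: 19.55
eef_pos: [0.6241, -0.1626, 0.0397]
tcp_rot: [[-0.997, 0.083, 0.003], [0.083, 0.997, -0.001], [-0.003, -0.001, -1.0]]
contact_force: [0.5, -0.6, -1.1]
finger_gap: 0.278
shift [ 0.8  0.5 19.7] turn 0.2 | at [ 624.1 -162.6   39.7] yaw 85.2 j6 -110.0 t 19.55
```

View pics/w6.png

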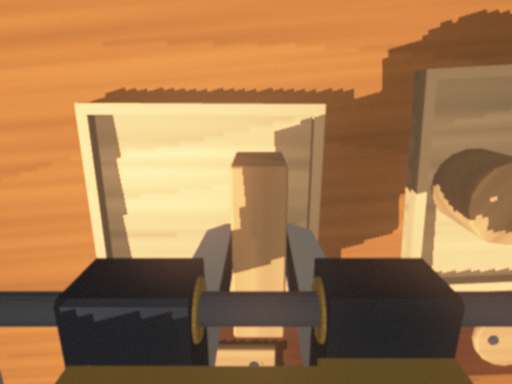

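The bar is in the right half of its tray and parallel to the walls (block columns 232–287, wall at 315). I'll shift 3 mm inward and lower.

```bash
python3 -m pendant '0 -3 8 0 16;0 -3 13 0 16;0 -3 16 0 16;0 -3 17 0 16;0 -3 18 0 16;0 -3 18 0 16'; python3 -c "
from h import *
go(623.4,-165,20,85)"
```

```text
time_s: 20.2
eef_pos: [0.6225, -0.1649, 0.0223]
tcp_rot: [[-0.997, 0.083, -0.0], [0.083, 0.997, -0.001], [0.0, -0.001, -1.0]]
contact_force: [-7.7, 1.9, 19.1]
finger_gap: 0.279
shift [-0.9  0.   2.3] turn 0.2 | at [ 622.5 -164.9   22.3] yaw 85.2 j6 -110.0 t 20.2
```

```bash
python3 -m pendant '0 0 0 0 40;0 0 0 0 40;0 0 0 0 40;0 0 0 0 40;0 0 -40 0 40;0 0 -80 0 40;0 0 -80 0 40;0 0 -80 0 40'; python3 -c "
from h import *
go(549,-412,100,90.3)
f=snap('wrist');W=world(f);Z=W[...,2];m=(f['z_map']>0)&(Z>.025)&(Z<.06)&(np.hypot(W[...,0]-.622,W[...,1]+.165)<.055)
P=W[m]*1000;print(P.mean(0),np.percentile(Z[m],[5,50,95]),cv2.minAreaRect(P[:,:2].astype(np.float32)))"
```

```text
time_s: 21.0
eef_pos: [0.6235, -0.1651, 0.1006]
tcp_rot: [[-0.997, 0.083, 0.002], [0.083, 0.997, -0.001], [-0.002, -0.001, -1.0]]
contact_force: [0.0, -0.3, -0.2]
finger_gap: 0.432
shift [  53.7 -252.2    0.7] turn -5.1 | at [ 623.5 -165.1  100.6] yaw 85.2 j6 -110.0 t 21.0
[ 618.26189788 -164.19499086   44.99638561] [0.04390772 0.04523462 0.04628453] ((621.8197021484375, -164.5128173828125), (26.080781936645508, 89.99456787109375), 85.30912780761719)
```

```bash
python3 -m pendant '53.5 -252 0 -5 55;53.5 -252 0 -5 55;53.5 -252 0 -5 55;53.5 -252 0 -5 55;53.5 -252 0 -5 55;53.5 -252 0 -5 55;53.5 -252 0 -5 55;53.5 -252 0 -5 55;53.5 -252 0 -5 55;53.5 -252 0 -5 55'; python3 - <<'E'
from h import *
go(549,-412,14,90.3)
f=snap('wrist'); W=world(f); Z=W[...,2]
m=(f['z_map']>0)&(Z>.033)&(Z<.06)&(np.hypot(W[...,0]-.549,W[...,1]+.412)<.06)
P=W[m][:,:2]*1000; print(len(P),P.mean(0),cv2.minAreaRect(P.astype(np.float32)))
E
```

```text
time_s: 22.05
eef_pos: [0.5493, -0.4096, 0.0995]
tcp_rot: [[-1.0, -0.006, -0.0], [-0.006, 1.0, 0.001], [0.0, 0.001, -1.0]]
contact_force: [0.2, 0.4, 0.6]
finger_gap: 0.592
shift [ 0.3 -2.5 85.5] turn 0.1 | at [ 549.3 -409.6   99.5] yaw 90.4 j6 -136.0 t 22.05
4339 [ 546.29211051 -413.24555798] ((549.209716796875, -413.2427978515625), (90.23834991455078, 26.04143524169922), 0.535371720790863)
```

```bash
python3 -m pendant '0 -1.5 40 0 55;0 -1.5 70 0 55;0 -1.5 85 0 55;0 -1.5 85 0 55;0 -1.5 85 0 16;0 -1.5 85 0 16;0 -1.5 85 0 16;0 -1.5 85 0 16;0 -1.5 85 0 16;0 -1.5 60 0 16;0 -1.5 25 0 16;0 -1.5 0 0 16' 25; python3 -c "
from h import *
go(617.8,-226,98,85)"
```

```text
time_s: 23.3
eef_pos: [0.5488, -0.4134, 0.1015]
tcp_rot: [[-1.0, -0.004, 0.001], [-0.004, 1.0, -0.001], [-0.001, -0.001, -1.0]]
contact_force: [-0.1, 0.8, -0.7]
finger_gap: 0.277
shift [-69.7 187.1   3.4] turn 5.2 | at [ 548.8 -413.4  101.5] yaw 90.2 j6 -136.0 t 23.3
```

```bash
python3 -m pendant '-69.5 187 0 5 16;-69.5 187 0 5 16;-69.5 187 0 5 16;-69.5 187 0 5 16;-69.5 187 0 5 16;-69.5 187 0 5 16;-69.5 187 0 5 16;-69.5 187 35 5 16;-69.5 187 62 5 16;-69.5 187 62 5 16;-69.5 187 62 5 16;-69.5 187 62 5 16'; python3 -c "
from h import *
go(617.8,-226,20,85)
f=snap('wrist'); cv2.imwrite('pics/w7.png',f['pixels'])"
```

```text
time_s: 24.5
eef_pos: [0.6182, -0.2274, 0.0393]
tcp_rot: [[-0.996, 0.084, 0.002], [0.084, 0.996, -0.001], [-0.002, -0.001, -1.0]]
contact_force: [0.3, 0.3, -0.2]
finger_gap: 0.276
shift [ 0.5  1.3 19.3] turn 0.2 | at [ 618.2 -227.4   39.3] yaw 85.2 j6 -115.0 t 24.5
```

View pics/w7.png

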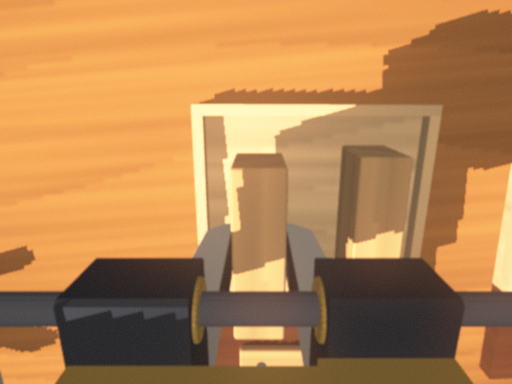

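The second bar (columns 232–287) is parallel to the first (340–410), with clearance to the left wall at 205. I'll lower it.

```bash
python3 -m pendant '0 1 8 0 16;0 1 13 0 16;0 1 16 0 16;0 1 17 0 16;0 1 18 0 16;0 1 18 0 16'; python3 -c "
from h import *
go(617.8,-226,20,85)"
```

```text
time_s: 25.15
eef_pos: [0.6172, -0.2245, 0.0218]
tcp_rot: [[-0.997, 0.083, -0.0], [0.083, 0.997, -0.0], [0.0, -0.0, -1.0]]
contact_force: [-5.3, 2.2, 14.8]
finger_gap: 0.28
shift [-0.8 -1.5  1.8] turn 0.3 | at [ 617.2 -224.5   21.8] yaw 85.3 j6 -115.0 t 25.15
```

Contact at 15 N. I'll release, rise and back away towards the robot, then check from the top camera.

```bash
python3 -m pendant '0 0 0 0 40;0 0 0 0 40;0 0 0 0 40;0 0 0 0 40;0 0 -50 0 40;0 0 -100 0 40;0 0 -150 0 40;100 -50 -180 0 40;200 -150 -180 0 40;200 -150 -180 0 40;200 -150 -180 0 40;200 -150 -180 0 40'; python3 - <<'E'
from h import *
f=snap('top'); cv2.imwrite('pics/top2.png',cv2.resize(f['pixels'],(800,600),interpolation=cv2.INTER_CUBIC))
W=world(f); X,Y,Z=W[...,0],W[...,1],W[...,2]
m=((f['z_map']>0)&(X>.28)&(X<.85)&(Y>-.45)&(Y<.45)&(Z>.033)&(Z<.06)).astype(np.uint8)
n,l,st,c=cv2.connectedComponentsWithStats(m)
for i in range(1,n):
    if st[i,4]>=40:
        p=W[l==i]*1000; r=cv2.minAreaRect(p[:,:2].astype(np.float32)); print(st[i,4],p.mean(0).round(1),np.median(p[:,2]).round(1),np.round(r[0],1),np.round(r[1],1),round(r[2],1))
E
```

```text
time_s: 26.35
eef_pos: [0.4068, -0.3564, 0.1995]
tcp_rot: [[-0.997, 0.083, 0.0], [0.083, 0.997, -0.0], [-0.0, -0.0, -1.0]]
contact_force: [1.2, -1.4, -0.5]
finger_gap: 0.432
363 [617.7 208.   45.2] 45.5 [626.7 199.1] [64.1 79.3] 87.0
278 [ 620.5 -163.4   45.1] 45.2 [ 621.  -164.1] [26.7 88.2] 85.6
291 [ 615.9 -222.7   44.7] 45.3 [ 616.7 -223.6] [27.4 89.9] 85.5
191 [614.9  36.6  45.5] 45.8 [614.5  37. ] [44.2 43.7] 89.5
194 [611.9 -31.   45. ] 45.2 [611.8 -31. ] [43.9 43.8] 44.0
132 [ 449.  -112.1   44.3] 44.6 [ 449.  -112.2] [35.5 35.4] 24.0
129 [446.8 112.8  48.9] 49.2 [446.7 112.8] [35.  32.1] 89.6
```

View pics/top2.png

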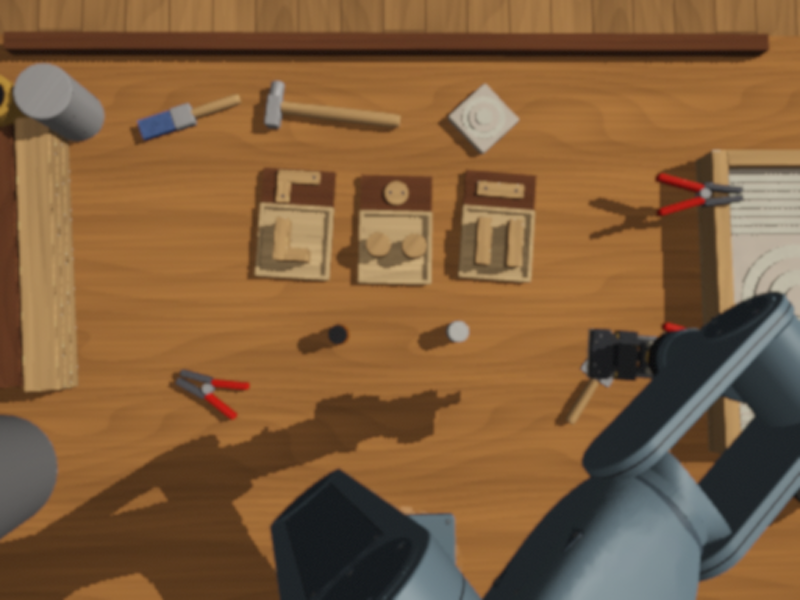

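All five pieces are flat in their matching trays: the L at (290,240), plugs at (378,243) and (413,244), and bars at (484,240) and (514,243). The jar at (338,335) and the tin at (458,331) haven't moved.

```bash
python3 -c "
from station import robot
print(robot.sign_off())"
```

```text
the job is handed in; nothing more can be done
None
```

All five pieces are in their matching trays, and I handed the job in at about 26 s on the robot clock. Each piece was lowered to light contact (10–26 N) and then released.

**Final check:** the last top-camera check shows every piece's top at about 45 mm. That matches a 40 mm piece lying flat on the 5 mm tray floor, clear of the rims and of each other.

**Tin and jar:** their positions agree with the first measurement to about 1 mm.

**Disagreements:** contact came at a tool height of about 21–22 mm, 1–3 mm higher than I had computed. The camera readings differ from each other by 1–3 mm. No check failed.

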